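Slide a steel bar home in a welding fixture

ROBOT

A 6-joint arm with a two-finger parallel gripper is mounted at the origin on the work surface. World frame = base frame: x ahead of the robot, y to its left, z up, the work surface at z = 0. Lengths are in m, angles in rad, forces in N, time in s.
With the tool pointing down it reaches from about 0.35 to 0.975 m from the base axis. Payload 17.4 kg.
Tool frame: the origin (TCP) lies on the centre line of the jaws, within the pads' length; the fingertips stand 17 mm ahead of it and the grasp point (between the pads) lies 2 mm behind it; z points along the fingers, y is the line along which they close (so a half turn about z gives the same grasp; the last joint's range is limited). The gripper opens to 85 mm and grips with 20 to 120 N. Pads are 22 mm wide; open, the fingers measure 114 mm over their backs; the gripper's body (76 mm by 85 mm) begins 54 mm behind the grasp point. The pads swing forward as they close: fully open they stand 13 mm farther back than shut.
Start: joints at [1.076, 0.116, 1.442, -0, 1.584, -0.038], TCP at [0.298, 0.606, 0.248] pointing down, gripper open.
Joint ranges: [-2.83, 2.83], [-0.83, 2.19], [0.07, 2.5], [-1.14, 4.28], [0.01, 3], [-2.97, 2.97]. Speed limits (rad/s): [1.89, 1.89, 2.22, 3.14, 3.14, 3.14].

INTERFACE

Orientations are given as a rotation vector (axis times angle).
In Python, from cell import * gives the robot as it stands.
- The arm moves only by the shell command python3 -m handwheel 'ROWS' [FORCE]. ROWS is text: rows parted by semicolons, each of 7 numbers parted by spaces: the shift along the world's x, y, z in m, then the turn, a rotation vector about the world's x, y, z in rad, then the closure, from 0 (fully open) to 1 (shut). A call has exactly 10 rows; each row is the pose to reach, as a shift and turn from the pose commanded when the call began; what a row does not reach only later rows make up. A row lasts 1/12 s, in which the tool goes at most 41.7 mm and 7.16 degrees, less where a joint would pass 70% of its speed; a pose out of reach is approached as far as the arm can. A call with a gripper value outside its range is refused whole. The fingers move at their own pace and stop on an object; FORCE is the grip in N (left out, the last holds). Time passes only in rows, so rows that repeat a pose let the fingers close, or fill a call up. It gives the time, the measured TCP pose, the force, the opening and the grip force at its end, in the units of the state.
- sense(): the state, without advancing time (a new reading comes with each control period).
- read_camera(name): name is "scene" or "top" or "wrist"; returns (picture, depth): 384x512x3 uint8, red, green, blue; 384x512 float32, m along the optical axis (not along the pixel's ray), 0 where there is no reading.
- camera_info(name): a dict with "K" (3x3 intrinsics, pixels), "dist" ([k1, k2, p1, p2, k3] as OpenCV has them; the pictures are not rectified), "pose" (4x4, takes a point from camera to world coordinates); the wrist camera has in their place "mount" (4x4, takes a point from camera to tool coordinates, whose origin is the TCP and whose axes are the flange's). Camera axes: x right, y down, z forward; pixel columns grow to the right and rows downward; lengths in m; the calibration is good to about 2 mm. A picture is of the moment at which its call begins: read the wrist's pose just before it. camera_info takes no time and is no camera call.
- finish_job(): hands the job in; it is judged then, once.
Trained networks look in the newest picture that a camera, given by its name, has taken for a name from the list of things; names that differ only in an ending like _2 or _b are one class to them, and where a whole thing is asked for, a point or a joint stands for the part that bears it (a point fixed in the world has none). Each returns a list of dicts, best first, with "score" (0 to 1); they miss things now and then, are a little off and sometimes report something else, mostly with a low value. They report only what shows in the picture. A call takes as long as a camera call. They do not tell look-alikes from the thing itself.
- spot_in(camera, query): "at" ([column, row] in pixels, amid what is visible of it).
- spot_point(camera, query): "at" ([column, row] in pixels: a listed point, or the origin of a listed thing).
The state is a dict: "time_s": time; "qpos": joint angles; "joint_velocities": joint speeds; "joint_efforts": joint torques, N m; "tool_pos": TCP position; "eef_rot": TCP orientation; "force": force on the tool from outside, world axes, zero at the start; "ft_torque": the same for the moment, N m; "opening": finger opening in m; "finger_force": force on a finger pad.
Only numpy, scipy, OpenCV 4.12 (cv2) and the standard library are available. Lean on these libraries where they do the work, as an engineer would, in place of code of your own. Each camera call takes 0.05 s, during which the arm holds its last target. There are 200 camera calls.

TASK

Get the loose square steel bar ready for tacking: pick it up from the bench and slide one end into the open mouth of the socket on the bolted-down fixture until you feel it come up against the stop hidden inside, then let go and leave it resting there. Press only gently: the stop is held by a lightly tightened thumbscrew, sets the depth for the next parts and must not be shoved back. Leave the other things on the bench where they are.

Things in the scene. Friction and masses are not known exactly. Their poses are not given: they have to be found in the camera images.
- bar_center (a point): Centre of the loose plain steel bar: square section 22 x 22 mm, 200 mm long, 280 to 460 g, lying flat on the bench at the start. Its x axis runs along the bar's length, z is up. Both ends are alike; either may go in.
- receiver_mouth (a point): Centre of the open mouth of the fixture's square steel socket, 42 mm above the bench; the mouth faces the robot's side. x points into the socket along its level axis, z up. Straight slot 25 x 25 mm inside (1.5 mm play on each side of the bar), 125 mm long, closed at the far end. Flared lips at the mouth guide the bar in: they open to about 44 mm and reach 9 mm out in front. The bar stays where it is left.
- receiver: The fixture that carries the socket, bolted down; origin on the bench straight below the mouth, x as for the mouth. Base plate 145 x 100 x 8 mm from below the mouth inwards, none in front. Top of the tube 59 mm, of the lips 67 mm above the bench. Unseen in the slot is a flat stop (stop_face), 45 to 80 mm in from the mouth, different each time. It slides back under about 14 N; a push of 4 to 6 N suffices to feel it.
- bin: Open blue plastic bin, 110 x 150 x 75 mm, bystander; origin at the centre of its underside.
- c_clamp: Dark steel C-clamp lying on the bench, about 100 x 230 mm, 24 mm high, bystander; origin at the middle of its back.
- bearing: Steel bearing ring, 72 mm across, 18 mm high, bystander; origin at the centre of its underside.
Things that resemble listed ones, but are neither listed nor needed, are in the scene too. There is more than one size of the receiver; the job needs the smallest. Several things look just like the part that bears bar_center: the one meant starts nearest to the robot's base.

How it is judged:
On the way, in this order (a step that is already met when the one before it is completed fails the run):
1. one end of the bar is inside the socket's mouth (x of bar_center in the frame of receiver_mouth between -0.095 and 0.01 m and angle between the x axis of bar_center and the x axis of receiver_mouth, either way round below 0.15 rad and y of bar_center in the frame of receiver_mouth between -0.012 and 0.012 m and height (world z) of bar_center between 0.03 and 0.055 m), for 0.05 s.
2. the bar touches the hidden stop (contact force between bar and stop above 0.5 N).
At the end, for the whole second after the job is handed in: The bar lies at rest in the socket, in line with it (within 0.12 rad), its inner end within 2 mm of the hidden stop, and the stop has not been pushed back by more than 2 mm (x of bar_center in the frame of stop_face between -0.102 and -0.0975 m and y of bar_center in the frame of receiver_mouth between -0.006 and 0.006 m and angle between the x axis of bar_center and the x axis of receiver_mouth, either way round below 0.12 rad and height (world z) of bar_center between 0.034 and 0.05 m and linear speed of bar below 0.02 m/s); the robot touches nothing.
It fails at once if the hidden stop is shoved back by more than 2 mm (distance of stop_face from where it was at the start of the episode above 0.002 m).
It fails at once if the bar is rammed into the stop with more than 30 N (contact force between bar and stop above 30 N).
It fails at once if the blue bin, the C-clamp or the bearing ring is moved by more than 20 mm (distance of any of bin, c_clamp, bearing from where it was at the start of the episode above 0.02 m).
It also fails if it takes over 64 s, if anything falls off the work surface, if the arm or the gripper's body presses on something with over 40 N, if the wrist force passes 120 N, or if a joint passes its speed limit or range.

## Working session

There is one attempt and no reset: what is moved stays moved. The work goes in short steps, Python scripts to look and compute and a shell command to move; the robot and the scene stay as the last step left them, time stands still between calls to the robot, and variables do not carry over. Pictures are saved under pics/ and viewed, at most 10 in all, crops included, and the job is handed in when it is done.

```bash
mkdir -p pics; cat > h.py <<'E'
from cell import *
import numpy as np, cv2
from scipy.spatial.transform import Rotation as R
def shot(n):
    s=sense(); im,d=read_camera(n); i=camera_info(n)
    if n=="wrist":
        T=np.eye(4);T[:3,:3]=R.from_rotvec(s["eef_rot"]).as_matrix();T[:3,3]=s["tool_pos"];P=T@np.array(i["mount"])
    else: P=np.array(i["pose"])
    return im,d,np.array(i["K"]),np.array(i["dist"]),P
def ray(uv,K,D,P):
    u=cv2.undistortPoints(np.array(uv,float).reshape(-1,1,2),K,D).reshape(-1,2)
    return np.c_[u,np.ones(len(u))]@P[:3,:3].T
def onplane(uv,z,K,D,P):
    r=ray(uv,K,D,P); return P[:3,3]+r*((z-P[2,3])/r[:,2])[:,None]
def cloud(d,K,D,P):
    h,w=d.shape; g=np.stack(np.meshgrid(np.arange(w),np.arange(h)),-1).reshape(-1,2)
    r=ray(g,K,D,P); return (P[:3,3]+r*d.reshape(-1,1)).reshape(h,w,3)
E
python3 - <<'E'
from h import *
for n in("scene","top"):
    im,d,K,D,P=shot(n); cv2.imwrite(f"pics/{n}0.png",im[:,:,::-1]); np.savez(f"{n}0.npz",im=im,d=d,K=K,D=D,P=P)
    C=cloud(d,K,D,P)
    for q in("bar_center","receiver_mouth","bin","c_clamp","bearing"):
        for f in(spot_in,spot_point):
            print(n,q,f.__name__,[(np.round(r["at"]).astype(int).tolist(),round(r["score"],2),C[int(r["at"][1]),int(r["at"][0])].round(3).tolist()) for r in f(n,q)])
print(sense()["tool_pos"],sense()["eef_rot"],sense()["time_s"])
E
```

```text
scene bar_center call [([147, 249], 0.91, [0.696, -0.319, 0.024]), ([209, 228], 0.84, [0.617, -0.128, 0.019]), ([375, 193], 0.54, [0.475, 0.445, 0.0])]
scene bar_center call [([209, 224], 0.85, [0.604, -0.132, 0.022]), ([148, 249], 0.71, [0.69, -0.318, 0.018])]
scene receiver_mouth call [([195, 151], 0.96, [0.351, -0.186, 0.083]), ([327, 147], 0.93, [0.305, 0.29, 0.04]), ([309, 244], 0.63, [0.692, 0.185, 0.059])]
scene receiver_mouth call [([319, 119], 0.86, [0.205, 0.261, 0.082]), ([304, 221], 0.82, [0.612, 0.173, 0.055]), ([190, 122], 0.74, [0.221, -0.215, 0.084])]
scene bin call [([376, 194], 0.62, [0.487, 0.445, 0.005]), ([211, 226], 0.52, [0.615, -0.125, 0.021])]
scene bin call [([374, 199], 0.81, [0.546, 0.406, 0.073])]
scene c_clamp call [([125, 192], 0.88, [0.47, -0.441, -0.002])]
scene c_clamp call [([126, 190], 0.87, [0.466, -0.433, 0.004]), ([210, 226], 0.43, [0.615, -0.125, 0.021])]
scene bearing call [([243, 288], 0.61, [0.812, -0.017, -0.002])]
scene bearing call [([245, 285], 0.57, [0.802, -0.014, -0.003])]
top bar_center call [([350, 119], 0.62, [0.696, -0.298, 0.025]
[... 295 characters left out ...]
84, 0.084]), ([180, 128], 0.63, [0.649, 0.181, 0.059])]
top receiver_mouth call [([141, 299], 0.76, [0.197, 0.261, 0.081]), ([330, 296], 0.6, [0.208, -0.222, 0.083]), ([179, 145], 0.57, [0.605, 0.182, 0.056]), ([248, 84], 0.49, [0.804, -0.003, -0.001])]
top bin call [([86, 185], 0.79, [0.497, 0.453, 0.005])]
top bin call [([93, 184], 0.6, [0.501, 0.437, 0.001])]
top c_clamp call [([409, 199], 0.62, [0.468, -0.468, -0.002])]
top c_clamp call [([400, 205], 0.93, [0.448, -0.434, 0.021])]
top bearing call [([249, 75], 0.84, [0.825, -0.008, 0.016])]
top bearing call [([249, 85], 0.64, [0.802, -0.006, 0.003])]
[0.29773188 0.60579234 0.24829629] [-7.11269719e-01 -3.05999238e+00  4.50299630e-05] 1.1
```

View pics/top0.png

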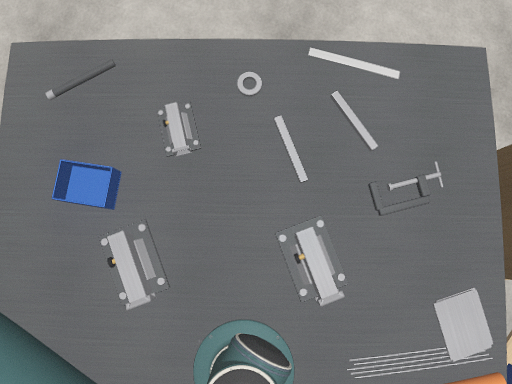

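View pics/scene0.png

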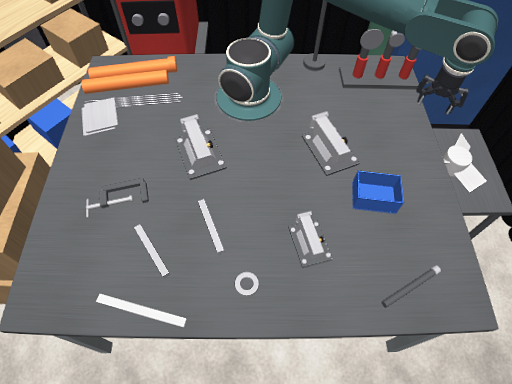

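The top view shows three sockets, at (180,128), (132,266) and (313,261). The one at (180,128) is smallest, with its top at about 59 mm against 83 mm for the others, so it is the receiver. The bar look-alikes are at (290,150), (354,120) and a longer, wider one at (354,62). The one at (290,150) is nearest the base (0.61 m against 0.76 m), so it is the bar. I'll confirm both in one enlarged crop and measure them.

```bash
python3 - <<'E'
from h import *
z=np.load("top0.npz"); im,d,K,D,P=[z[k] for k in("im","d","K","D","P")]
cv2.imwrite("pics/crop1.png",cv2.resize(im[90:190,150:370,::-1],None,fx=3.6,fy=3.6,interpolation=cv2.INTER_CUBIC))
C=cloud(d,K,D,P)
g=im.min(2)
def rect(m,z):
    uv=np.argwhere(m)[:,::-1]
    p=onplane(uv,z,K,D,P)[:,:2].astype(np.float32)
    return cv2.minAreaRect(p*1000), cv2.fitLine(p,cv2.DIST_L2,0,.01,.01).ravel()
for n,(c0,c1,r0,r1),zz in(("bar",(268,312,110,188),.022),("bar2",(325,382,86,155),.022),("rec",(160,192,98,160),.059)):
    m=np.zeros(g.shape,bool); m[r0:r1,c0:c1]=(g[r0:r1,c0:c1]>125)
    if n=="rec": m&=C[:,:,2]>.045
    m=m.astype(np.uint8); _,l,st,_=cv2.connectedComponentsWithStats(m); m=l==1+np.argmax(st[1:,4])
    print(n,m.sum(),rect(m,zz))
E
```

```text
bar 576 (((606.5391235351562, -126.96659851074219), (199.4285125732422, 23.367361068725586), 22.019060134887695), array([ 0.9269871 ,  0.37509313,  0.60538375, -0.12745209], dtype=float32))
bar2 534 (((692.5233764648438, -311.30584716796875), (200.76309204101562, 23.452388763427734), 35.0208740234375), array([ 0.82066476,  0.57140994,  0.6911465 , -0.3125132 ], dtype=float32))
rec 613 (((655.0110473632812, 188.1841583251953), (136.9897003173828, 45.4926643371582), 11.329057693481445), array([0.96853966, 0.24885929, 0.65172255, 0.1902829 ], dtype=float32))
```

View pics/crop1.png

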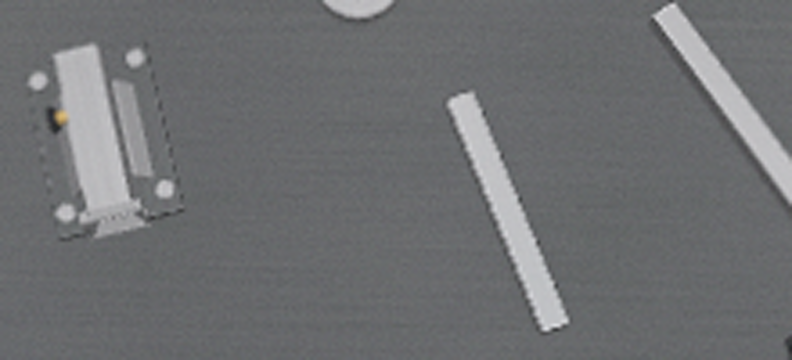

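The crop shows the small socket at left (mouth at the bottom, lips near (118,220)). The nearest bar is plain and 200 x 23 mm, running from (460,95) to (555,325). Its centre is about (0.607,-0.127), yaw 22°. I'll grip it 35 mm behind centre and move to hover above that point.

```bash
python3 -m handwheel '0.014 -0.038 -0.004 0 0 0.042 0; 0.028 -0.076 -0.008 0 0 0.084 0; 0.042 -0.114 -0.012 0 0 0.126 0; 0.056 -0.152 -0.016 0 0 0.168 0; 0.07 -0.19 -0.02 0 0 0.21 0; 0.084 -0.228 -0.024 0 0 0.252 0; 0.098 -0.266 -0.028 0 0 0.294 0; 0.112 -0.304 -0.032 0 0 0.336 0; 0.126 -0.342 -0.036 0 0 0.378 0; 0.14 -0.38 -0.04 0 0 0.42 0'
python3 -m handwheel '0.014 -0.038 -0.004 0 0 0.042 0; 0.028 -0.076 -0.008 0 0 0.084 0; 0.042 -0.114 -0.012 0 0 0.126 0; 0.056 -0.152 -0.016 0 0 0.168 0; 0.07 -0.19 -0.02 0 0 0.21 0; 0.084 -0.228 -0.024 0 0 0.252 0; 0.098 -0.266 -0.028 0 0 0.294 0; 0.112 -0.304 -0.032 0 0 0.336 0; 0.126 -0.342 -0.036 0 0 0.378 0; 0.136 -0.366 -0.04 0 0 0.42 0'
python3 - <<'E'
from h import *
s=sense(); M=R.from_rotvec(s["eef_rot"]).as_matrix(); print(s["tool_pos"],M.round(3).tolist(),s["qpos"],s["time_s"],s["force"])
im,d,K,D,P=shot("wrist"); cv2.imwrite("pics/w1.png",im[:,:,::-1]); np.savez("w1.npz",im=im,d=d,K=K,D=D,P=P)
print(P.round(3).tolist())
E
```

```text
time_s: 1.93
tool_pos: [0.4379, 0.224, 0.2084]
eef_rot: [0.054, 3.14, 0.001]
force: [0.6, 0.8, -0.7]
opening: 0.085
finger_force: 0.0
time_s: 2.77
tool_pos: [0.5742, -0.1436, 0.1681]
eef_rot: [-0.599, 3.084, -0.001]
force: [1.2, 0.9, 0.3]
opening: 0.0854
finger_force: 0.0
[ 0.57421679 -0.14363005  0.16805326] [[-0.927, -0.374, 0.0], [-0.374, 0.927, -0.001], [0.0, -0.001, -1.0]] [-2.87968766e-01 -3.15630741e-02  1.72441527e+00 -4.99481869e-04
  1.44838697e+00 -2.24238887e+00] 2.7667 [1.18476892 0.87621983 0.28154435]
[[-0.376, 0.879, 0.293, 0.499], [0.927, 0.357, 0.117, -0.173], [-0.001, 0.316, -0.949, 0.294], [0.0, 0.0, 0.0, 1.0]]
```

View pics/w1.png

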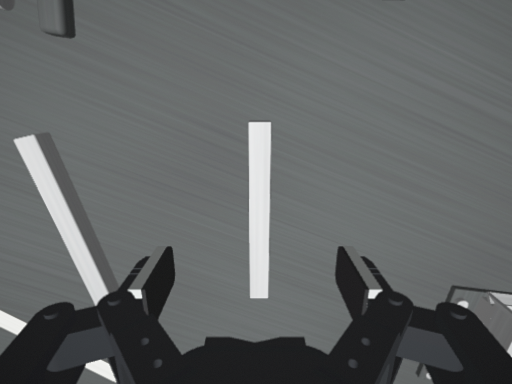

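The wrist picture shows the bar running from (259,122) to (259,298), lined up with the jaws. The far end is at the bottom of the picture. The small fixture's lips show at right (~(490,300)).

```bash
python3 - <<'E'
from h import *
z=np.load("w1.npz"); im,d,K,D,P=[z[k] for k in("im","d","K","D","P")]
m=np.zeros(im.shape[:2],np.uint8); m[110:310,235:285]=(im[110:310,235:285].min(2)>170)
_,l,st,_=cv2.connectedComponentsWithStats(m); m=l==1+np.argmax(st[1:,4])
p=onplane(np.argwhere(m)[:,::-1],.022,K,D,P)[:,:2].astype(np.float32)
(c,s,a)=cv2.minAreaRect(p*1000); print(c,s,a)
C=cloud(d,K,D,P); print("depth z bar",np.median(C[m][:,2]))
E
```

```text
(608.77490234375, -124.41375732421875) (197.82530212402344, 21.238630294799805) 22.100204467773438
depth z bar 0.022504099486318874
```

```bash
python3 -m handwheel '-0.001 0.001 -0.03 0 0 0 0; -0.001 0.001 -0.06 0 0 0 0; -0.001 0.001 -0.09 0 0 0 0; -0.001 0.001 -0.115 0 0 0 0; -0.001 0.001 -0.13 0 0 0 0; -0.001 0.001 -0.14 0 0 0 0; -0.001 0.001 -0.147 0 0 0 0; -0.001 0.001 -0.147 0 0 0 0; -0.001 0.001 -0.147 0 0 0 0.3; -0.001 0.001 -0.147 0 0 0 0.6' 80
python3 -m handwheel '0 0 0 0 0 0 1; 0 0 0 0 0 0 1; 0 0 0 0 0 0 1; 0 0 0 0 0 0 1; 0 0 0 0 0 0 1; 0 0 0 0 0 0 1; 0 0 0 0 0 0 1; 0 0 0 0 0 0 1; 0 0 0 0 0 0 1; 0 0 0 0 0 0 1' 80
```

```text
time_s: 3.65
tool_pos: [0.5734, -0.1394, 0.0226]
eef_rot: [-0.598, 3.083, -0.001]
force: [0.8, 0.3, -0.1]
opening: 0.0637
finger_force: 0.0
time_s: 4.48
tool_pos: [0.5731, -0.1394, 0.0221]
eef_rot: [-0.598, 3.083, -0.001]
force: [-1.2, -0.2, 6.3]
opening: 0.0203
finger_force: 79.6
```

```bash
python3 -m handwheel '0 0 0.02 0 0 0 1; 0 0 0.05 0 0 0 1; 0.01 0.025 0.08 0 0 -0.02 1; 0.02 0.055 0.105 0 0 -0.04 1; 0.033 0.085 0.13 0 0 -0.06 1; 0.046 0.118 0.15 0 0 -0.08 1; 0.059 0.15 0.17 0 0 -0.1 1; 0.072 0.182 0.19 0 0 -0.12 1; 0.085 0.214 0.2 0 0 -0.14 1; 0.094 0.242 0.209 0 0 -0.157 1'
python3 -m handwheel '0 0 0 0 0 0 1; 0 0 0 0 0 0 1; 0 0 0 0 0 0 1; 0 0 0 0 0 0 1; 0 0 0 0 0 0 1; 0 0 0 0 0 0 1; 0 0 0 0 0 0 1; 0 0 0 0 0 0 1; 0 0 0 0 0 0 1; 0 0 0 0 0 0 1'
python3 - <<'E'
from h import *
s=sense(); M=R.from_rotvec(s["eef_rot"]).as_matrix(); print(s["tool_pos"],M.round(3).tolist(),s["force"])
im,d,K,D,P=shot("wrist"); cv2.imwrite("pics/w2.png",im[:,:,::-1]); np.savez("w2.npz",im=im,d=d,K=K,D=D,P=P)
C=cloud(d,K,D,P)
for q in("receiver_mouth","bar_center"): print(spot_point("wrist",q))
np.save("C2.npy",C)
E
```

```text
time_s: 5.32
tool_pos: [0.6673, 0.1049, 0.2311]
eef_rot: [-0.354, 3.121, 0.0]
force: [-0.1, -0.5, -4.1]
opening: 0.0201
finger_force: 79.2
time_s: 6.15
tool_pos: [0.6667, 0.1027, 0.2303]
eef_rot: [-0.354, 3.122, -0.0]
force: [0.1, 0.5, -2.5]
opening: 0.0198
finger_force: 79.3
[0.66673117 0.10267537 0.23031239] [[-0.975, -0.224, 0.0], [-0.224, 0.975, -0.0], [-0.0, -0.0, -1.0]] [ 0.14647758  0.53381431 -2.51640447]
[{'at': [336.6, 128.0], 'score': 0.64}]
[{'at': [256.7, 308.2], 'score': 0.97}]
```

View pics/w2.png

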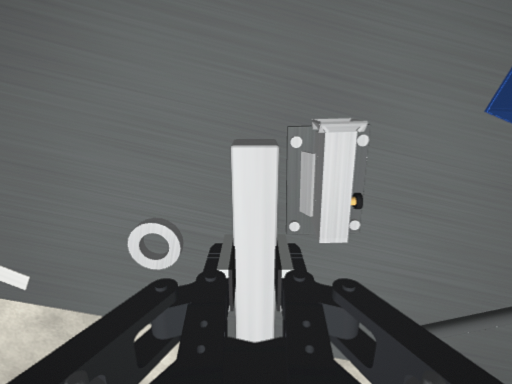

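The wrist picture shows the small socket's tube from (338,130) to (334,242), with the lips at (340,123). The bar is held between the fingers, its near end at (255,145). I'll fit both from this picture.

```bash
python3 - <<'E'
from h import *
z=np.load("w2.npz"); im,d,K,D,P=[z[k] for k in("im","d","K","D","P")]; C=np.load("C2.npy")
rr,cc=np.mgrid[:384,:512]; g=im.min(2)
# tube top
m=((rr>134)&(rr<246)&(cc>315)&(cc<358)&(g>150)&(abs(C[...,2]-.059)<.012)).astype(np.uint8)
_,l,st,_=cv2.connectedComponentsWithStats(m); m=l==1+np.argmax(st[1:,4])
p=onplane(np.argwhere(m)[:,::-1],.059,K,D,P)[:,:2].astype(np.float32)
print("tube",cv2.minAreaRect(p*1000),np.median(C[m][:,2]))
# per-row midline
mid=[];w=[]
for r in range(140,238,2):
    c=np.where(m[r])[0]
    if len(c)>10:
        q=onplane([[c[0]-.5,r],[c[-1]+.5,r]],.059,K,D,P)[:,:2]; mid.append(q.mean(0)); w.append(np.linalg.norm(q[1]-q[0]))
mid=np.array(mid,np.float32); f=cv2.fitLine(mid,cv2.DIST_HUBER,0,.01,.01).ravel(); print("line",f,np.degrees(np.arctan2(f[1],f[0])),np.mean(w))
# lips
ml=(rr>110)&(rr<140)&(cc>305)&(cc<375)&(C[...,2]>.03)&(C[...,2]<.08)
u=f[:2]*np.sign(f[0]); n=np.array([-u[1],u[0]]); X=C[ml]
a=X[:,:2]-f[2:]; print("lips along",np.percentile(a@u,[1,5,50,95]),"lat",np.percentile(a@n,[1,50,99]),"z",np.percentile(X[:,2],[1,50,99]))
print("tube ends along",np.percentile((C[m][:,:2]-f[2:])@u,[0,1,99,100]),"from mask",((p-f[2:])@u).min(),((p-f[2:])@u).max())
# bar
mb=(rr>150)&(rr<235)&(cc>225)&(cc<285)&(g>140)&(C[...,2]>.2)
B=C[mb]; print("bar top z",np.median(B[:,2]))
A=np.c_[B[:,:2]@u,B[:,:2]@n,np.ones(len(B))]; print("bar plane slope along/lat",np.linalg.lstsq(A,B[:,2],rcond=None)[0])
zt=.2305; mid=[];w=[]
for r in range(152,232,2):
    c=np.where(mb[r])[0]; q=onplane([[c[0]-.5,r],[c[-1]+.5,r]],zt,K,D,P)[:,:2]; mid.append(q.mean(0)); w.append(np.linalg.norm(q[1]-q[0]))
fb=cv2.fitLine(np.array(mid,np.float32),cv2.DIST_HUBER,0,.01,.01).ravel(); print("bar",fb,np.degrees(np.arctan(fb[1]/fb[0])),np.mean(w))
rows=np.where(mb[:,250:262].mean(1)>0)[0]
mb2=(rr>135)&(rr<200)&(cc>245)&(cc<265)&(C[...,2]>.222); e=C[mb2]; print("bar near end along rel tcp",np.percentile((e[:,:2]-[.6667,.1027])@u,[0,2]))
print("tcp lateral vs tube",([.6667,.1027]-f[2:])@n,"bar lat vs tcp",(fb[2:]-[.6667,.1027])@n, "along of tcp",([.6667,.1027]-f[2:])@u)
r=np.array([[340,119]]); print(onplane(r,.067,K,D,P))
E
```

```text
tube ((663.3889770507812, 195.9988555908203), (125.61441802978516, 33.68269729614258), 14.455248832702637) 0.05897307721561587
line [0.968089   0.2506066  0.6601785  0.19483222] 14.513411 0.03298959540009706
lips along [-0.07323595 -0.07288994 -0.06536475 -0.05527792] lat [-0.02348072 -0.00152197  0.02260661] z [0.03266315 0.06117278 0.06725667]
tube ends along [-0.05939845 -0.05837193  0.0648326   0.06707342] from mask -0.05942318 0.06622317
bar top z 0.2308401373459698
bar plane slope along/lat [-0.06974421  0.00690141  0.27562817]
bar [0.974258  0.2254359 0.6296181 0.0947272] 13.028511 0.02148910310550877
bar near end along rel tcp [-0.08042406 -0.06108133]
tcp lateral vs tube -0.09082652324697356 bar lat vs tcp 0.0015745899671654891 along of tcp -0.016775533025771977
[[0.58775297 0.17223946 0.067     ]]
```

```bash
python3 - <<'E'
from h import *
z=np.load("w2.npz"); im,d,K,D,P=[z[k] for k in("im","d","K","D","P")]; C=np.load("C2.npy"); g=im.min(2)
rr,cc=np.mgrid[:384,:512]; u=np.array([.968,.2506]); n=np.array([-.2506,.968])
def sl(m):
    B=C[m]; A=np.c_[B[:,:2]@u,B[:,:2]@n,np.ones(len(B))]; x=np.linalg.lstsq(A,B[:,2],rcond=None)[0]; r=B[:,2]-A@x
    k=abs(r)<.004; x=np.linalg.lstsq(A[k],B[k,2],rcond=None)[0]; return x[:2].round(4),k.mean(),B[k,2].mean()
print("tube",sl((rr>142)&(rr<236)&(cc>328)&(cc<346)))
print("table",sl((rr>20)&(rr<110)&(cc>150)&(cc<400)))
print("bar",sl((rr>155)&(rr<325)&(cc>240)&(cc<268)), "bar front",sl((rr>155)&(rr<235)&(cc>240)&(cc<268)))
B=C[(rr>155)&(cc>250)&(cc<258)&(rr<335)&(rr%15==0)&(cc==254)]; print(np.c_[(B[:,:2]-[.6667,.1027])@u,B[:,2]].round(4))
E
```

```text
tube (array([ 0.0039, -0.0784]), np.float64(0.3978494623655914), np.float64(0.058958110277691156))
table (array([ 0.0097, -0.0014]), np.float64(0.8300166959974731), np.float64(0.0005222135448559887))
bar (array([-0.0052,  0.0035]), np.float64(0.9945211483673022), np.float64(0.23073491773660149)) bar front (array([-0.0065,  0.0043]), np.float64(0.9971870604781997), np.float64(0.2308548730330458))
[[-0.0521  0.2322]
 [-0.0448  0.2312]
 [-0.0374  0.231 ]
 [-0.0298  0.231 ]
 [-0.0219  0.2309]
 [-0.0134  0.2304]
 [-0.0048  0.2302]
 [ 0.0034  0.2311]
 [ 0.0133  0.2301]
 [ 0.0217  0.2316]
 [ 0.0327  0.2304]
 [ 0.0433  0.2301]]
```

The bar is level and centred in the jaws, and the socket axis runs at 14.5° yaw with the mouth at about (0.598, 0.179). I'll move the bar in front of the mouth with its far end about 35 mm short.

```bash
python3 -m handwheel '-0.034 0.005 -0.005 0 0 0.004 1; -0.068 0.01 -0.01 0 0 0.008 1; -0.102 0.015 -0.02 0 0 0.012 1; -0.136 0.02 -0.03 0 0 0.016 1; -0.17 0.024 -0.04 0 0 0.02 1; -0.204 0.028 -0.06 0 0 0.024 1; -0.236 0.032 -0.085 0 0 0.027 1; -0.236 0.032 -0.11 0 0 0.027 1; -0.236 0.032 -0.135 0 0 0.027 1; -0.236 0.032 -0.15 0 0 0.027 1'
python3 -m handwheel '0 0 -0.01 0 0 0 1; 0 0 -0.018 0 0 0 1; 0 0 -0.024 0 0 0 1; 0 0 -0.027 0 0 0 1; 0 0 -0.027 0 0 0 1; 0 0 -0.027 0 0 0 1; 0 0 -0.027 0 0 0 1; 0 0 -0.027 0 0 0 1; 0 0 -0.027 0 0 0 1; 0 0 -0.027 0 0 0 1'
python3 - <<'E'
from h import *
s=sense(); M=R.from_rotvec(s["eef_rot"]).as_matrix(); p=s["tool_pos"]; u=np.array([.9681,.2506]); n=np.array([-u[1],u[0]]); f=np.array([.66018,.19483])
print(p,"yaw",np.degrees(np.arctan2(-M[1,0],-M[0,0])),"lat",(p[:2]-f)@n,"far end rel mouth",(p[:2]-f)@u+.139+.064,s["force"])
im,d,K,D,P=shot("scene"); cv2.imwrite("pics/s3.png",cv2.resize(im[150:290,210:390,::-1],None,fx=4,fy=4,interpolation=cv2.INTER_CUBIC))
E
```

```text
time_s: 7.13
tool_pos: [0.4296, 0.1348, 0.0783]
eef_rot: [0.398, -3.116, 0.0]
force: [0.5, -0.5, -5.1]
opening: 0.0199
finger_force: 79.2
time_s: 7.97
tool_pos: [0.4309, 0.1348, 0.0536]
eef_rot: [-0.397, 3.116, 0.0]
force: [0.6, 0.6, -3.6]
opening: 0.0201
finger_force: 79.2
[0.43087988 0.13480258 0.05359365] yaw 14.506622078511244 lat -0.0006499314241909149 far end rel mouth -0.034028317669607594 [ 0.62527666  0.55411156 -3.61544553]
```

View pics/s3.png

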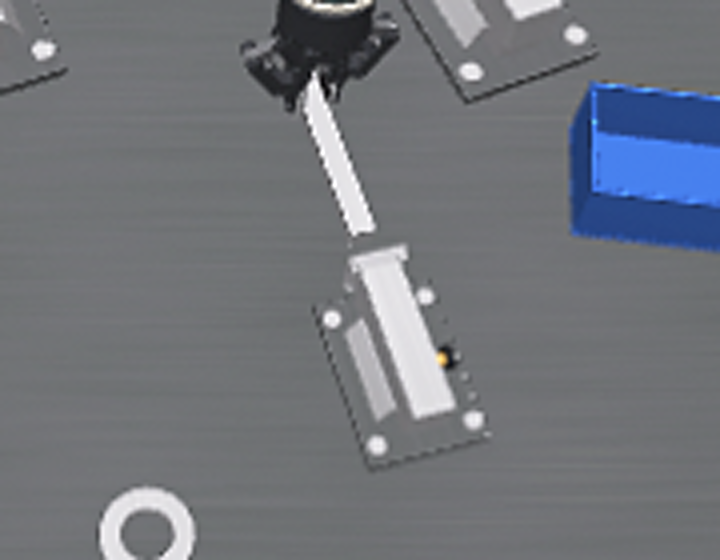

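The scene crop shows the bar in line with the small socket, its end at (362,235) and the lips at (378,258). I'll ease it into the mouth, about 16 mm deep.

```bash
python3 -m handwheel '0.005 0.0013 -0.0005 0 0 0 1; 0.01 0.0026 -0.001 0 0 0 1; 0.015 0.0039 -0.001 0 0 0 1; 0.02 0.0052 -0.001 0 0 0 1; 0.025 0.0065 -0.001 0 0 0 1; 0.03 0.0078 -0.001 0 0 0 1; 0.035 0.0091 -0.001 0 0 0 1; 0.04 0.0104 -0.001 0 0 0 1; 0.044 0.0114 -0.001 0 0 0 1; 0.048 0.0124 -0.001 0 0 0 1' 50; python3 -c "
from h import *
print(sense()['force'],sense()['ft_torque'])"
```

```text
time_s: 8.85
tool_pos: [0.4791, 0.1473, 0.0522]
eef_rot: [0.397, -3.116, 0.0]
force: [0.1, -0.0, -4.0]
opening: 0.02
finger_force: 79.3
[ 0.12433706 -0.02281695 -3.99849373] [-0.02467161  0.14032957  0.00731483]
```

```bash
python3 -m handwheel '0.0022 0.0006 0 0 0 0 1; 0.0044 0.0011 0 0 0 0 1; 0.0066 0.0017 0 0 0 0 1; 0.0088 0.0023 0 0 0 0 1; 0.011 0.0028 0 0 0 0 1; 0.0132 0.0034 0 0 0 0 1; 0.0154 0.004 0 0 0 0 1; 0.0176 0.0046 0 0 0 0 1; 0.0196 0.0051 0 0 0 0 1; 0.0213 0.0055 0 0 0 0 1' 40; python3 -c "
from h import *
print(sense()['force'],sense()['ft_torque'])"
```

```text
time_s: 9.68
tool_pos: [0.5003, 0.1528, 0.0523]
eef_rot: [0.397, -3.116, -0.0]
force: [-0.6, 0.5, -3.5]
opening: 0.0201
finger_force: 79.3
[-0.64878196  0.49940654 -3.46871993] [0.00193268 0.17236811 0.03284557]
```

```bash
cat > g.py <<'E'
from h import *
import sys
s=sense(); u=np.array([.9681,.2506]); p=np.array(s["tool_pos"])[:2]; f=np.array(s["force"])
a=f[:2]@u; print("axial",round(a,2),"lat",round(f[:2]@[-u[1],u[0]],2),"z",round(f[2],2),"depth",round((p-[.66018,.19483])@u+.203,4),"t",s["time_s"])
sys.exit(1 if a<-2 else 0)
E
python3 -m handwheel '0.0003 0.0001 0 0 0 0 1; 0.0006 0.0002 0 0 0 0 1; 0.0009 0.0002 0 0 0 0 1; 0.0012 0.0003 0 0 0 0 1; 0.0015 0.0004 0 0 0 0 1; 0.0015 0.0004 0 0 0 0 1; 0.0015 0.0004 0 0 0 0 1; 0.0015 0.0004 0 0 0 0 1; 0.0015 0.0004 0 0 0 0 1; 0.0015 0.0004 0 0 0 0 1' 40 >/dev/null && python3 g.py &&
python3 -m handwheel '0.0003 0.0001 0 0 0 0 1; 0.0006 0.0002 0 0 0 0 1; 0.0009 0.0002 0 0 0 0 1; 0.0012 0.0003 0 0 0 0 1; 0.0015 0.0004 0 0 0 0 1; 0.0015 0.0004 0 0 0 0 1; 0.0015 0.0004 0 0 0 0 1; 0.0015 0.0004 0 0 0 0 1; 0.0015 0.0004 0 0 0 0 1; 0.0015 0.0004 0 0 0 0 1' >/dev/null && python3 g.py &&
python3 -m handwheel '0.0003 0.0001 0 0 0 0 1; 0.0006 0.0002 0 0 0 0 1; 0.0009 0.0002 0 0 0 0 1; 0.0012 0.0003 0 0 0 0 1; 0.0015 0.0004 0 0 0 0 1; 0.0015 0.0004 0 0 0 0 1; 0.0015 0.0004 0 0 0 0 1; 0.0015 0.0004 0 0 0 0 1; 0.0015 0.0004 0 0 0 0 1; 0.0015 0.0004 0 0 0 0 1' >/dev/null && python3 g.py &&
python3 -m handwheel '0.0003 0.0001 0 0 0 0 1; 0.0006 0.0002 0 0 0 0 1; 0.0009 0.0002 0 0 0 0 1; 0.0012 0.0003 0 0 0 0 1; 0.0015 0.0004 0 0 0 0 1; 0.0015 0.0004 0 0 0 0 1; 0.0015 0.0004 0 0 0 0 1; 0.0015 0.0004 0 0 0 0 1; 0.0015 0.0004 0 0 0 0 1; 0.0015 0.0004 0 0 0 0 1' >/dev/null && python3 g.py
```

```text
axial -0.05 lat -0.39 z -4.47 depth 0.0389 t 10.5167
axial 0.97 lat -0.5 z -3.99 depth 0.0405 t 11.35
axial -0.26 lat -0.4 z -2.86 depth 0.0421 t 12.1833
axial -0.13 lat 1.11 z -2.79 depth 0.0436 t 13.0167
```

```bash

python3 -m handwheel '0.0003 0.0001 0 0 0 0 1; 0.0006 0.0002 0 0 0 0 1; 0.0009 0.0002 0 0 0 0 1; 0.0012 0.0003 0 0 0 0 1; 0.0015 0.0004 0 0 0 0 1; 0.0015 0.0004 0 0 0 0 1; 0.0015 0.0004 0 0 0 0 1; 0.0015 0.0004 0 0 0 0 1; 0.0015 0.0004 0 0 0 0 1; 0.0015 0.0004 0 0 0 0 1' >/dev/null && python3 g.py &&
python3 -m handwheel '0.0003 0.0001 0 0 0 0 1; 0.0006 0.0002 0 0 0 0 1; 0.0009 0.0002 0 0 0 0 1; 0.0012 0.0003 0 0 0 0 1; 0.0015 0.0004 0 0 0 0 1; 0.0015 0.0004 0 0 0 0 1; 0.0015 0.0004 0 0 0 0 1; 0.0015 0.0004 0 0 0 0 1; 0.0015 0.0004 0 0 0 0 1; 0.0015 0.0004 0 0 0 0 1' >/dev/null && python3 g.py &&
python3 -m handwheel '0.0003 0.0001 0 0 0 0 1; 0.0006 0.0002 0 0 0 0 1; 0.0009 0.0002 0 0 0 0 1; 0.0012 0.0003 0 0 0 0 1; 0.0015 0.0004 0 0 0 0 1; 0.0015 0.0004 0 0 0 0 1; 0.0015 0.0004 0 0 0 0 1; 0.0015 0.0004 0 0 0 0 1; 0.0015 0.0004 0 0 0 0 1; 0.0015 0.0004 0 0 0 0 1' >/dev/null && python3 g.py &&
python3 -m handwheel '0.0003 0.0001 0 0 0 0 1; 0.0006 0.0002 0 0 0 0 1; 0.0009 0.0002 0 0 0 0 1; 0.0012 0.0003 0 0 0 0 1; 0.0015 0.0004 0 0 0 0 1; 0.0015 0.0004 0 0 0 0 1; 0.0015 0.0004 0 0 0 0 1; 0.0015 0.0004 0 0 0 0 1; 0.0015 0.0004 0 0 0 0 1; 0.0015 0.0004 0 0 0 0 1' >/dev/null && python3 g.py &&
python3 -m handwheel '0.0003 0.0001 0 0 0 0 1; 0.0006 0.0002 0 0 0 0 1; 0.0009 0.0002 0 0 0 0 1; 0.0012 0.0003 0 0 0 0 1; 0.0015 0.0004 0 0 0 0 1; 0.0015 0.0004 0 0 0 0 1; 0.0015 0.0004 0 0 0 0 1; 0.0015 0.0004 0 0 0 0 1; 0.0015 0.0004 0 0 0 0 1; 0.0015 0.0004 0 0 0 0 1' >/dev/null && python3 g.py &&
python3 -m handwheel '0.0003 0.0001 0 0 0 0 1; 0.0006 0.0002 0 0 0 0 1; 0.0009 0.0002 0 0 0 0 1; 0.0012 0.0003 0 0 0 0 1; 0.0015 0.0004 0 0 0 0 1; 0.0015 0.0004 0 0 0 0 1; 0.0015 0.0004 0 0 0 0 1; 0.0015 0.0004 0 0 0 0 1; 0.0015 0.0004 0 0 0 0 1; 0.0015 0.0004 0 0 0 0 1' >/dev/null && python3 g.py &&
python3 -m handwheel '0.0003 0.0001 0 0 0 0 1; 0.0006 0.0002 0 0 0 0 1; 0.0009 0.0002 0 0 0 0 1; 0.0012 0.0003 0 0 0 0 1; 0.0015 0.0004 0 0 0 0 1; 0.0015 0.0004 0 0 0 0 1; 0.0015 0.0004 0 0 0 0 1; 0.0015 0.0004 0 0 0 0 1; 0.0015 0.0004 0 0 0 0 1; 0.0015 0.0004 0 0 0 0 1' >/dev/null && python3 g.py &&
python3 -m handwheel '0.0003 0.0001 0 0 0 0 1; 0.0006 0.0002 0 0 0 0 1; 0.0009 0.0002 0 0 0 0 1; 0.0012 0.0003 0 0 0 0 1; 0.0015 0.0004 0 0 0 0 1; 0.0015 0.0004 0 0 0 0 1; 0.0015 0.0004 0 0 0 0 1; 0.0015 0.0004 0 0 0 0 1; 0.0015 0.0004 0 0 0 0 1; 0.0015 0.0004 0 0 0 0 1' >/dev/null && python3 g.py
```

```text
axial 0.77 lat 0.05 z -3.98 depth 0.0452 t 13.85
axial -1.16 lat -0.66 z -4.75 depth 0.0467 t 14.6833
axial 0.0 lat 0.36 z -3.75 depth 0.0483 t 15.5167
axial -0.89 lat -0.31 z -4.22 depth 0.0498 t 16.35
axial 0.43 lat 0.85 z -4.2 depth 0.0514 t 17.1833
axial -5.54 lat 0.07 z -3.77 depth 0.0526 t 18.0167
```

The axial force reads 5.5 N at about 52 mm depth, with the lateral and vertical forces unchanged, so this is the stop. I'll open in place, then rise straight up.

```bash
python3 -m handwheel '0 0 0 0 0 0 1; 0 0 0 0 0 0 0.7; 0 0 0 0 0 0 0.5; 0 0 0 0 0 0 0.3; 0 0 0 0 0 0 0; 0 0 0 0 0 0 0; 0 0 0 0 0 0 0; 0 0 0 0 0 0 0; 0 0 0 0 0 0 0; 0 0 0 0 0 0 0' 20; python3 g.py
python3 -m handwheel '0 0 0 0 0 0 0; 0 0 0 0 0 0 0; 0 0 0.01 0 0 0 0; 0 0 0.03 0 0 0 0; 0 0 0.055 0 0 0 0; 0 0 0.08 0 0 0 0; 0 0 0.11 0 0 0 0; 0 0 0.14 0 0 0 0; 0 0 0.16 0 0 0 0; 0 0 0.16 0 0 0 0'
python3 - <<'E'
from h import *
im,d,K,D,P=shot("wrist"); cv2.imwrite("pics/w4.png",im[:,:,::-1])
C=cloud(d,K,D,P); np.save("C4.npy",C); np.savez("w4.npz",im=im,d=d,K=K,D=D,P=P); print(sense()["tool_pos"],sense()["force"],sense()["opening"])
E
```

```text
time_s: 18.85
tool_pos: [0.515, 0.1567, 0.0523]
eef_rot: [0.397, -3.116, 0.0]
force: [0.8, 0.2, -0.6]
opening: 0.0853
finger_force: 0.0
axial 0.87 lat -0.01 z -0.55 depth 0.0529 t 18.85
time_s: 19.68
tool_pos: [0.5162, 0.157, 0.2181]
eef_rot: [-0.396, 3.11, 0.001]
force: [-0.2, 0.7, 1.4]
opening: 0.0855
finger_force: 0.0
[0.5157127  0.15686666 0.21547947] [ 0.13349846  0.0204266  -0.94305005] 0.08513703470783353
```

View pics/w4.png

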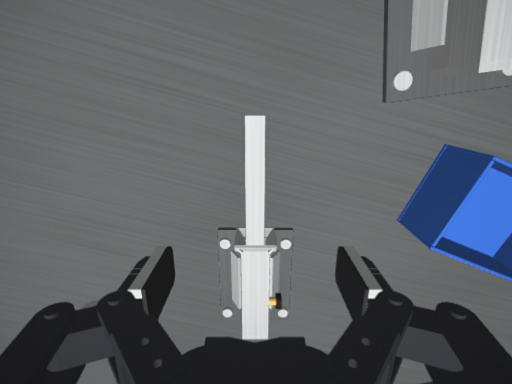

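The picture shows the bar (tail at (255,117)) lying in line in the socket (lips at (255,245)), with the gripper clear. I'll check the tail position and tilt once.

```bash
python3 - <<'E'
from h import *
z=np.load("w4.npz"); im,d,K,D,P=[z[k] for k in("im","d","K","D","P")]; C=np.load("C4.npy"); g=im.min(2)
u=np.array([.9681,.2506]); n=np.array([-u[1],u[0]]); f=np.array([.66018,.19483])-.064*u
rr,cc=np.mgrid[:384,:512]; m=(rr>105)&(rr<235)&(cc>248)&(cc<262)&(C[...,2]>.02)
B=C[m]; a=(B[:,:2]-f)@u
x=np.polyfit(a,B[:,2],1); print("tilt",x[0],"top z at centre",np.polyval(x,-.048))
t=np.where(g[:200,255]>150)[0].min(); q=onplane([[255,t]],np.polyval(x,-.148),K,D,P)[:,:2]; print("tail rel mouth",(q-f)@u,"expect",.0526-.2)
md=[]
for r in range(125,225,3):
    c=np.where((g[r]>150)&(abs(cc[0]-255)<20))[0]; md.append(onplane([[c.mean(),r]],.05,K,D,P)[0,:2])
l=cv2.fitLine(np.array(md,np.float32),cv2.DIST_HUBER,0,.01,.01).ravel(); print("yaw",np.degrees(np.arctan(l[1]/l[0])),"lat",(l[2:]-f)@n)
E
```

```text
tilt 0.0006323452483484843 top z at centre 0.04775090623670807
tail rel mouth [-0.14853351] expect -0.1474
yaw 14.58695 lat -0.00013830854887007525
```

```bash
python3 -c "
from cell import *
print(finish_job())"
```

```text
the job is handed in; nothing more can be done
None
```

I handed the job in at about 20 s: the bar is in the smallest socket, pushed up to the stop with about 5.5 N at roughly 52 mm depth, then released and left in line; the hand-in gave no verdict, and my check of its final position is only good to about 1–2 mm.

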